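# Crank an extraction cell into its sealing clamp

### The arm

A 6-joint arm with a two-finger parallel gripper is mounted at the origin on the work surface. World frame = base frame: x ahead of the robot, y to its left, z up, the work surface at z = 0. Lengths are in m, angles in rad, forces in N, time in s.
With the tool pointing down it reaches from about 0.425 to 0.95 m from the base axis. Payload 3.5 kg.
Tool frame: the origin (TCP) lies at the very end of the fingers, on their centre line; the grasp point (between the pads) lies 19 mm behind it; z points along the fingers, y is the direction in which the jaws open and shut (so a half turn about z gives the same grasp; the last joint's range is limited). The gripper opens to 85 mm and grips with 20 to 120 N. Pads are 22 mm wide; open, the fingers measure 114 mm over their backs; the gripper's body (76 mm by 85 mm) begins 54 mm behind the grasp point. The pads swing forward as they close: fully open they stand 13 mm farther back than shut.
Start: joints at [-1.269, 0.286, 1.577, -0, 1.279, -0.15], TCP at [0.295, -0.607, 0.209] pointing down, gripper open.
Joint ranges: [-2.77, 2.77], [-0.9, 2.22], [0.21, 2.48], [-1.53, 4.67], [0.24, 2.81], [-2.84, 2.84]. Speed limits (rad/s): [2.79, 2.79, 3.14, 3.14, 3.14, 3.14].

### API

Orientations are given as a unit quaternion [x, y, z, w].
In Python, from plant import ctrl, imaging gives the robot as it stands.
- The arm moves only by the shell command python3 -m creep 'ROWS' [OPENING] [FORCE]. ROWS is JSON, one flat list of numbers, 4 for each row, row after row: the shift along the tool's x, y, z in units of 25 mm (1.0 is 25 mm), then the turn about the tool's z in units of 5 degrees (1.0 is 5 degrees). A call has 1 to 20 rows; each row is the pose to reach, as a shift and turn from the pose commanded when the call began, along the tool's axes at that moment; what a row does not reach only later rows make up. A row lasts 1/12 s, in which the tool goes at most 41.7 mm and 7.16 degrees, less where a joint would pass 70% of its speed; a pose out of reach is approached as far as the arm can. A call with a gripper value outside its range is refused whole. OPENING is the closure in counts, from 0 (fully open) to 255 (shut), set as the call begins (- or left out, the last holds). The fingers move at their own pace and stop on an object; FORCE is the grip in N (left out, the last holds). Time passes only in rows, so rows that repeat a pose let the fingers close. It gives the time, the measured TCP pose, the force and the opening at its end, in the units of the state.
- ctrl.get_state(): the state, without advancing time (a new reading comes with each control period).
- imaging.read_camera(name): name is "side" or "top" or "wrist"; returns the picture (400x640x3 uint8, red, green, blue); there is no depth.
- imaging.camera_info(name): a dict with "intrinsics" (3x3 intrinsics, pixels), "origin" and "attitude" of the camera in the world. Camera axes: x right, y down, z forward; pixel columns grow to the right and rows downward; lengths in m; the calibration is good to about 2 mm. A picture is of the moment at which its call begins: read the wrist's pose just before it. camera_info takes no time and is no camera call; for the wrist camera it gives the pose at the moment of the call.
- ctrl.sign_off(): hands the job in, once; it reports no verdict.
Trained networks look in the newest picture that a camera, given by its name, has taken for a name from the list of things; names that differ only in an ending like _2 or _b are one class to them, and where a whole thing is asked for, a point or a joint stands for the part that bears it (a point fixed in the world has none). Each returns a list of dicts, best first, with "p" (0 to 1); they miss things now and then, are a little off and sometimes report something else, mostly with a low value. They report only what shows in the picture. A call takes as long as a camera call. They do not tell look-alikes from the thing itself.
- imaging.silhouettes(camera, name): "mask" (400x640 bool, what is visible of it) and "uv" ([column, row] in pixels, amid what is visible of it).
The state is a dict: "time": time; "qpos": joint angles; "dq": joint speeds; "joint_efforts": joint torques, N m; "eef_pos": TCP position; "tcp_rot": TCP orientation; "contact_force": force on the tool from outside, world axes, zero at the start; "wrist_torque": the same for the moment, N m; "opening": opening from 0.0 (shut) to 1.0 (fully open).
Only numpy, scipy, OpenCV 4.12 (cv2) and the standard library are available. Lean on these libraries where they do the work, as an engineer would, in place of code of your own. Each camera call takes 0.05 s, during which the arm holds its last target.

### The job

Take the long steel extraction cell from its stand and lay it in the cradle of the screw clamp, leaving the short cell alone. Then take the crank by its free-spinning grip and wind it clockwise, without letting go on the way, until the cell is pressed fully home against the spring-loaded seal and the crank comes up firm. Stop there without overtightening, let go, and leave the beaker and the jar beside the clamp where they are.

Things in the scene. Friction and masses are not known exactly. Their poses are not given: they have to be found in the camera images.
- long_cell: the long steel cell: lying round tube 34 mm in diameter, 116 mm long over its two 22 mm square end caps (14 mm long each), 0.25 to 0.5 kg. Origin at its middle on the axis; its y axis runs along the tube (both ends alike). It starts in one of two low aluminium stands, its axis 50 mm above the table, on two V blocks; the middle 44 mm are free for fingers from above
- short_cell: the short steel cell, 34 mm in diameter but only 80 mm long, in the other stand about 110 mm away; origin and axes as for the long one. Not to be moved
- cradle (a point): the clamp's cradle: the point where the long cell's axis belongs, 75 mm above the table, midway between two V blocks 58 mm apart (free for fingers). Frame: y along the clamp towards the gear box and crank, z up. Clamp fixed to the table. A tailstock with a sprung black seal is at y = -72 to -88 mm (its setting differs). Put the cell's middle within 10 mm of this point: it fits, and later slides along the V blocks
- ram: the steel ram that the crank drives out of the gear box along -y of the clamp; origin at the middle of its 30 mm square face, which stands at y = 79 to 85 mm from the cradle point at the start. It pushes the cell along the cradle to the seal. Gear box and tailstock are up to 104 mm high
- crank_axis (a point): point on the crank's vertical axis, 172 mm from the cradle towards the gear box (+y of the clamp), at the height of the grip's middle (146 mm above the table). The grip runs round it on a circle of 55 mm radius; hub and crank arm are lower, up to 116 mm above the table
- grip_mid (a point): middle of the upright black grip at the crank's end: a sleeve 22 mm in diameter and 48 mm high (120 to 168 mm above the table) that spins freely on its pin, so it can be held from above without turning the hand while it is led round
- crank (a joint): crank angle in rad, growing clockwise from above; 0 to 1.5 at the start (at 0 the arm points along +x of the clamp). The ram advances 4 mm per rad; the cell is home somewhere at 10 to 15 rad. Force along the circle at the grip: free 6 to 7 N moving (under 6 N when halted); from the seal on it rises 13 N per rad. About 8 N halted after slow motion is home, 10 to 14 N firm; over 18 N is overtightened. Friction holds it when let go
- grip: the crank's free-spinning grip; origin at the middle of its lower end, 120 mm above the table
- beaker: glass beaker, 64 mm in diameter, 70 mm high, loose; origin under its middle. Not to be moved
- jar: clear jar, 60 mm in diameter, 80 mm high, loose; origin under its middle. Not to be moved
Things that resemble listed ones, but are neither listed nor needed, are in the scene too. Leave any pink or red look-alike of the long_cell alone.

How it is judged:
On the way, in this order (a step that is already met when the one before it is completed fails the run):
1. the long cell lies in the clamp's cradle, let go (x of long_cell in the frame of cradle between -0.006 and 0.006 m and z of long_cell in the frame of cradle between -0.005 and 0.005 m and y of long_cell in the frame of cradle between -0.045 and 0.035 m and angle between the y axis of long_cell and the y axis of cradle, either way round below 0.08 rad and contact force between the fingers and long_cell below 0.05 N and linear speed of long_cell below 0.02 m/s), for 0.2 s.
2. the crank is wound by its grip until the seal is pressed home (x of long_cell in the frame of cradle between -0.006 and 0.006 m and z of long_cell in the frame of cradle between -0.005 and 0.005 m and y of long_cell in the frame of cradle between -0.045 and 0.035 m and angle between the y axis of long_cell and the y axis of cradle, either way round below 0.08 rad and contact force between long_cell and ram above 50 N and contact force between the fingers and grip above 0.2 N), for 0.1 s.
At the end, for the whole second after the job is handed in: The long cell lies in the cradle's V blocks (within 6 mm across, 5 mm in height, and 0.08 rad of the clamp's axis), pressed by the ram with more than 45 N (the seal is home from about 60 N); cell and crank at rest and everything let go (x of long_cell in the frame of cradle between -0.006 and 0.006 m and z of long_cell in the frame of cradle between -0.005 and 0.005 m and y of long_cell in the frame of cradle between -0.045 and 0.035 m and angle between the y axis of long_cell and the y axis of cradle, either way round below 0.08 rad and contact force between long_cell and ram above 45 N and linear speed of long_cell below 0.01 m/s and velocity of joint crank between -0.1 and 0.1 rad/s); the robot touches nothing.
It fails at once if the clamp is overtightened: more than 220 N on the cell (contact force between long_cell and ram above 220 N).
It fails at once if the grip is let go on the way: not held by the fingers when the crank stands past 1.9 rad and the ram presses the cell with less than 30 N (value of joint crank above 1.9 rad and contact force between long_cell and ram below 30 N and contact force between the fingers and grip below 0.02 N).
It fails at once if the short cell is moved more than 10 mm (distance of short_cell from where it was at the start of the episode above 0.01 m).
It fails at once if the beaker or the jar is moved more than 25 mm (distance of any of beaker, jar from where it was at the start of the episode above 0.025 m).
It also fails if it takes over 70 s, if anything falls off the work surface, if the arm or the gripper's body presses on something with over 40 N, if the wrist force passes 120 N, or if a joint passes its speed limit or range.

## Working session

There is one attempt and no reset: what is moved stays moved. The work goes in short steps, Python scripts to look and compute and a shell command to move; the robot and the scene stay as the last step left them, time stands still between calls to the robot, and variables do not carry over. Pictures are saved under pics/ and viewed, and the job is handed in when it is done.

```bash
ls; mkdir -p pics; python3 - <<'E'
from plant import ctrl, imaging
import cv2
s=ctrl.get_state(); print(s)
for n in ["side","top","wrist"]:
    i=imaging.camera_info(n); print(n,i)
    cv2.imwrite(f"pics/a_{n}.png",imaging.read_camera(n)[:,:,::-1])
E
```

```text
pics
{'time': 0.0, 'qpos': array([-1.26898167e+00,  2.87204153e-01,  1.57818051e+00, -1.81339836e-05,
        1.27862816e+00, -1.49978996e-01]), 'dq': array([ 0.00138674, -0.00225646, -0.00034008, -0.00120981, -0.00087216,
        0.00121245]), 'joint_efforts': array([ 3.11303556e-04, -4.05981946e+01, -2.92624962e+01, -1.30788753e-04,
        5.81579137e-03,  1.07829425e-06]), 'eef_pos': array([ 0.29450991, -0.60656137,  0.2073197 ]), 'tcp_rot': array([ 9.74592327e-01,  2.23982884e-01, -1.00433270e-04, -1.20593967e-03]), 'contact_force': array([ 0.14636551, -0.5636268 ,  0.96679988]), 'wrist_torque': array([ 0.01434853,  0.04092399, -0.01874298]), 'opening': 0.9997697025536705}
side {'intrinsics': array([[489.13727892,   0.        , 312.38038289],
       [  0.        , 489.13727892, 204.57276892],
       [  0.        ,   0.        ,   1.        ]]), 'origin': array([ 0.39867964, -1.26558195,  0.82073659]), 'attitude': array([ 0.87469531, -0.03687216,  0.00692986, -0.48321893])}
top {'intrinsics': array([[515.58393991,   0.        , 317.66757264],
       [  0.        , 515.58393991, 201.41996138],
       [  0.        ,   0.        ,   1.        ]]), 'origin': array([ 0.31234339, -0.13377832,  1.65630748]), 'attitude': array([ 0.70682334, -0.70573794,  0.03159065, -0.03656171])}
wrist {'intrinsics': array([[290.85290461,   0.        , 321.13900266],
       [  0.        , 290.85290461, 198.09567109],
       [  0.        ,   0.        ,   1.        ]]), 'origin': array([ 0.35736429, -0.57741966,  0.37265113]), 'attitude': array([ 0.83966504, -0.52514345, -0.07424182,  0.11694067])}
```

View pics/a_side.png

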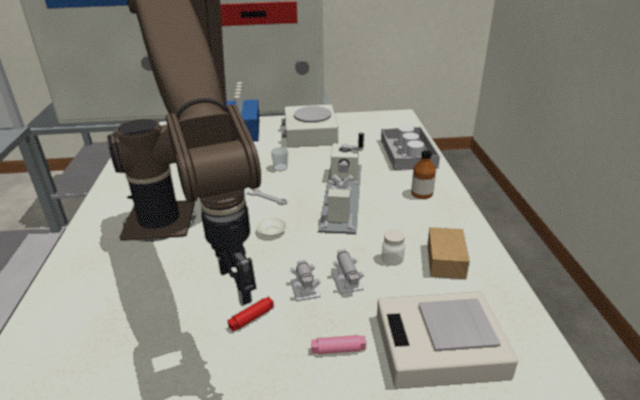

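View pics/a_top.png

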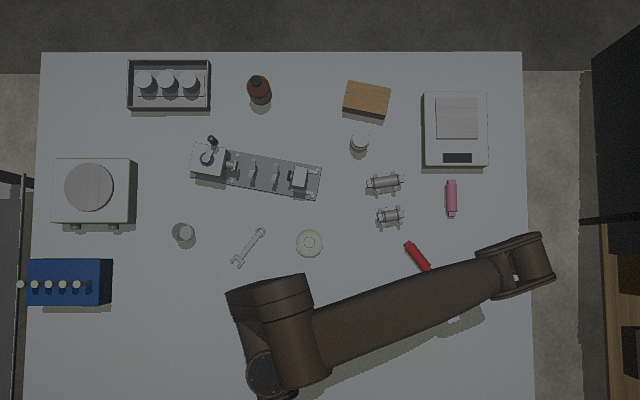

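View pics/a_wrist.png

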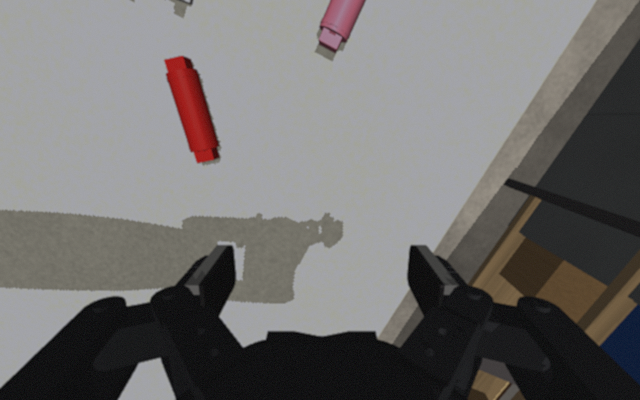

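The top view shows these candidates: the grey cells at (384,183), which looks longer, and (390,216), which looks shorter, plus look-alikes in red (417,256) and pink (451,198). The clamp runs from the crank at (207,157) to the tailstock at (300,178). The jar is at (360,143) and the beaker at (183,233).

```bash
cat > h.py <<'E'
import numpy as np, cv2
from scipy.spatial.transform import Rotation as R
from plant import ctrl, imaging
def ray(info,uv):
    K=info["intrinsics"]; d=np.linalg.inv(K)@np.array([uv[0],uv[1],1.0])
    return np.array(info["origin"]), R.from_quat(info["attitude"]).as_matrix()@d
def onz(info,uv,z):
    o,d=ray(info,uv); return o+d*(z-o[2])/d[2]
def proj(info,P):
    P=np.atleast_2d(P); Rm=R.from_quat(info["attitude"]).as_matrix()
    c=(P-info["origin"])@Rm; q=c@info["intrinsics"].T; return q[:,:2]/q[:,2:]
def tri(i1,u1,i2,u2):
    o1,d1=ray(i1,u1);o2,d2=ray(i2,u2)
    A=np.stack([d1,-d2],1); t,*_=np.linalg.lstsq(A,o2-o1,rcond=None)
    p,q=o1+d1*t[0],o2+d2*t[1]; return (p+q)/2, np.linalg.norm(p-q)
E
python3 - <<'E'
from h import *
ims={}
for c in ["top","side"]:
    ims[c]=imaging.read_camera(c)
    info=imaging.camera_info(c)
    for n,z in [("long_cell",.05),("short_cell",.05),("grip",.144),("ram",.075),("beaker",.035),("jar",.04),("crank",.11)]:
        for d in imaging.silhouettes(c,n)[:4]:
            m=d["mask"]; cnt=m.sum()
            r=cv2.minAreaRect(np.argwhere(m)[:,::-1].astype(np.float32))
            print(c,n,round(d["p"],2),np.round(d["uv"],1),cnt,np.round(r[1],1),round(r[2]),np.round(onz(info,d["uv"],z),3))
im=ims["top"][:,:,::-1]
cv2.imwrite("pics/b1.png",cv2.resize(im[110:240,340:480],None,fx=4,fy=4,interpolation=cv2.INTER_CUBIC))
cv2.imwrite("pics/b2.png",cv2.resize(im[120:220,180:330],None,fx=5,fy=5,interpolation=cv2.INTER_CUBIC))
E
```

```text
top long_cell 0.9 [413.7 255.2] 347 [34.6 11.2] 52 [ 0.301 -0.42   0.05 ]
top long_cell 0.86 [450.7 199.1] 344 [35. 10.] 90 [ 0.475 -0.538  0.05 ]
top long_cell 0.74 [382.3 180.5] 405 [11.6 38.5] 82 [ 0.534 -0.325  0.05 ]
top short_cell 0.52 [392.  217.4] 240 [11. 25.] 90 [ 0.418 -0.354  0.05 ]
top grip 0.48 [214.8 140.7] 42 [7.8 4.9] 45 [0.64  0.184 0.144]
top ram 0.59 [233.9 166.3] 100 [10. 11.] 90 [0.575 0.138 0.075]
top beaker 0.69 [179.3 234.5] 368 [19. 22.] 90 [0.364 0.313 0.035]
top jar 0.57 [360.  139.7] 333 [21. 18.] 90 [ 0.666 -0.257  0.04 ]
top jar 0.43 [209.6 149.6] 272 [12.1 29.8] 14 [0.634 0.222 0.04 ]
top crank 0.72 [210.6 148.4] 211 [11.2 27. ] 25 [0.624 0.204 0.11 ]
top crank 0.33 [215.  140.9] 61 [8. 8.] 90 [0.647 0.191 0.11 ]
side long_cell 0.94 [250.4 313.9] 719 [14.9 51.6] 59 [ 0.301 -0.477  0.05 ]
side long_cell 0.66 [350.  267.2] 477 [39.  13.5] 66 [ 0.539 -0.341  0.05 ]
side long_cell 0.61 [338.5 347.5] 850 [16.6 54.2] 86 [ 0.482 -0.589  0.05 ]
side short_cell 0.78 [302.4 270.9] 365 [28.8 14.5] 70 [ 0.422 -0.343  0.05 ]
side short_cell 0.33 [342.9 164.8] 92 [11.  8.] 90 [0.589 0.197 0.05 ]
side grip 0.49 [358.2 137.6] 83 [14.  5.] 90 [0.639 0.204 0.144]
side beaker 0.59 [281.7 158.8] 370 [23. 17.] 90 [0.382 0.296 0.035]
side jar 0.8 [393.7 250.2] 777 [36. 24.] 90 [ 0.663 -0.272  0.04 ]
side crank 0.66 [356.8 146.3] 243 [19. 23.] 90 [0.636 0.21  0.11 ]
```

View pics/b1.png

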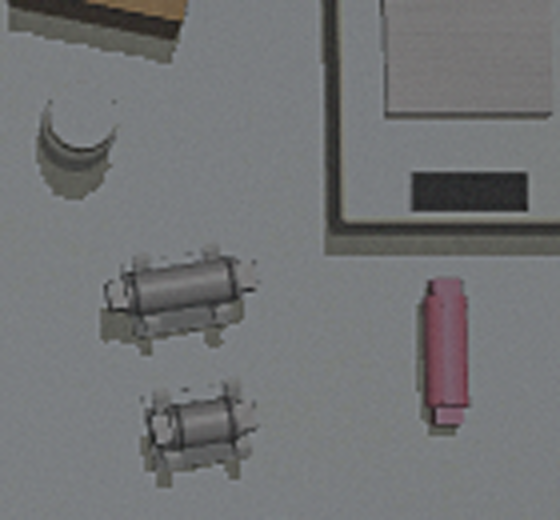

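View pics/b2.png

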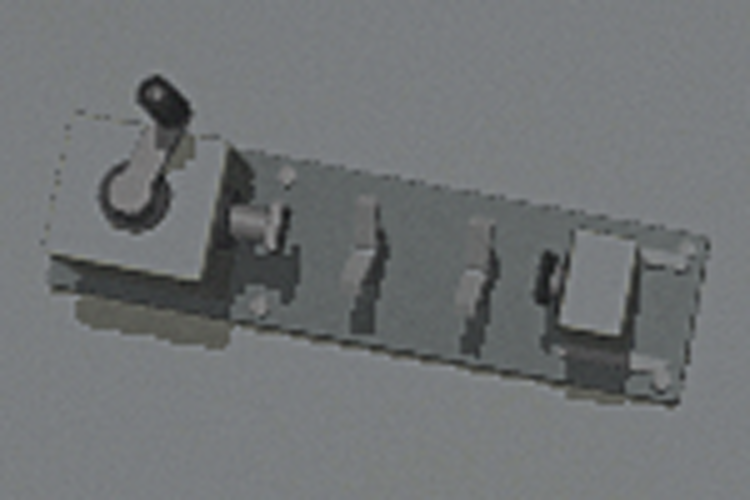

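The close crop confirms the choice: the long steel cell is at top (386,182) and clearly longer than the one at (390,216). The other two candidates are red and pink, so I'll leave them. Next I move above it for a wrist view.

```bash
python3 -m creep '[13.5,-5.6,1.5,-14.4, 13.5,-5.6,1.5,-14.4, 13.5,-5.6,1.5,-14.4, 13.5,-5.6,1.5,-14.4, 13.5,-5.6,1.5,-14.4, 13.5,-5.6,1.5,-14.4, 13.5,-5.6,1.5,-14.4, 13.5,-5.6,1.5,-14.4, 13.5,-5.6,1.5,-14.4, 13.5,-5.6,1.5,-14.4, 13.5,-5.6,1.5,-14.4, 13.5,-5.6,1.5,-14.4, 13.5,-5.6,1.5,-14.4, 13.5,-5.6,1.5,-14.4]' 0 60; python3 - <<'E'
from h import *
i=imaging.camera_info("wrist");im=imaging.read_camera("wrist")
cv2.imwrite("pics/c1.png",im[:,:,::-1]); print(i)
s=ctrl.get_state();print(s["time"],s["qpos"],s["eef_pos"])
for n in ["long_cell","short_cell"]:
  for d in imaging.silhouettes("wrist",n):
    m=d["mask"]; r=cv2.minAreaRect(np.argwhere(m)[:,::-1].astype(np.float32))
    b=cv2.boxPoints(r); print(n,d["p"],d["uv"],m.sum(),np.round(r[0]),np.round(r[1]),np.round(onz(i,r[0],.055),4))
    print(np.round([onz(i,p,.055)[:2] for p in b],3).tolist())
E
```

```text
time: 2.12
eef_pos: [0.5367, -0.335, 0.1715]
tcp_rot: [0.658, 0.753, -0.0, 0.0]
contact_force: [-0.1, 0.1, 0.2]
opening: 1.002
{'intrinsics': array([[290.85290461,   0.        , 321.13900266],
       [  0.        , 290.85290461, 198.09567109],
       [  0.        ,   0.        ,   1.        ]]), 'origin': array([ 0.52745006, -0.26685782,  0.33662266]), 'attitude': array([0.98805169, 0.06681549, 0.00933362, 0.13857284])}
2.1667 [-7.18285131e-01  2.25846400e-01  1.71963928e+00 -8.74803192e-05
  1.19570543e+00 -8.52641028e-01] [ 0.53663464 -0.33505985  0.17145368]
long_cell 0.81 [313.1, 182.1] 3618 [316. 185.] [116.  35.] [ 0.5309 -0.334   0.055 ]
[[0.507, -0.281], [0.54, -0.276], [0.557, -0.394], [0.521, -0.399]]
long_cell 0.75 [108.2, 241.5] 2686 [108. 238.] [ 30. 103.] [ 0.3224 -0.4205  0.055 ]
[[0.267, -0.443], [0.362, -0.372], [0.377, -0.398], [0.28, -0.473]]
long_cell 0.6 [255.5, 327.2] 1280 [262. 333.] [83. 29.] [ 0.4922 -0.5178  0.055 ]
[[0.444, -0.539], [0.445, -0.499], [0.54, -0.497], [0.541, -0.538]]
short_cell 0.93 [209.8, 188.7] 2662 [208. 188.] [81. 37.] [ 0.4255 -0.3511  0.055 ]
[[0.403, -0.316], [0.438, -0.307], [0.45, -0.389], [0.412, -0.398]]
```

View pics/c1.png

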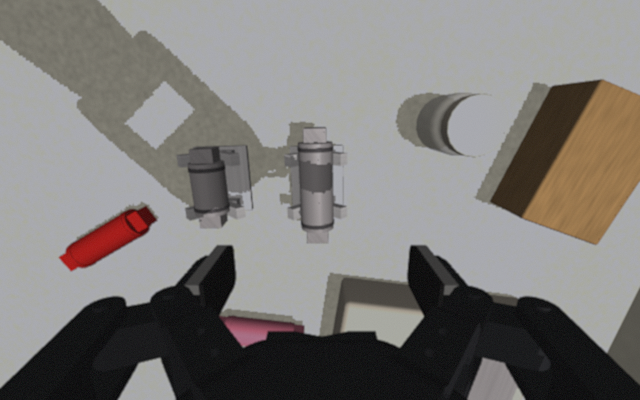

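The wrist view shows the long cell at (316,185) with end caps at about (315,127) and (317,242). The short cell is at (208,188) and the jar at (450,125).

```bash
python3 - <<'E'
from h import *
i=imaging.camera_info("wrist");s=ctrl.get_state()
a=onz(i,(315.5,127),.061);b=onz(i,(317.3,243),.061);print(a,b,(a+b)/2,np.linalg.norm(a-b))
d=a-b;ang=np.degrees(np.arctan2(d[1],d[0]));Rm=R.from_quat(s["tcp_rot"]).as_matrix()
print("axis ang",ang,"tool x ang",np.degrees(np.arctan2(Rm[1,0],Rm[0,0])))
t=(a+b)/2;t[2]=.032;print("units",Rm.T@(t-s["eef_pos"])/.025)
E
```

```text
[ 0.52370903 -0.27799911  0.061     ] [ 0.54070969 -0.39299945  0.061     ] [ 0.53220936 -0.33549928  0.061     ] 0.11625016439343537
axis ang 98.40920870829814 tool x ang 97.74613382713763
units [-2.41722434e-04 -1.82737512e-01  5.57544530e+00]
```

```bash
python3 -m creep '[0,-0.18,1.5,-0.13, 0,-0.18,3,-0.13, 0,-0.18,4.5,-0.13, 0,-0.18,5.2,-0.13, 0,-0.18,5.58,-0.13, 0,-0.18,5.58,-0.13,0,-0.18,5.58,-0.13]' 0 60; python3 -m creep '[0,0,0,0,0,0,0,0,0,0,0,0,0,0,0,0,0,0,0,0,0,0,0,0,0,0,0,0,0,0,0,0]' 255 60
```

```text
time: 2.85
eef_pos: [0.5332, -0.3353, 0.0325]
tcp_rot: [0.653, 0.758, -0.0, 0.001]
contact_force: [0.5, 0.2, -0.4]
opening: 0.999
time: 3.52
eef_pos: [0.5315, -0.3353, 0.0335]
tcp_rot: [0.652, 0.758, -0.002, -0.001]
contact_force: [-6.5, 0.4, 6.7]
opening: 0.316
```

```bash
python3 -m creep '[0,0,-0.5,0,0,0,-1.5,0,0,0,-3,0,0,0,-4.5,0,0,0,-6,0,0,0,-6.4,0,0,0,-6.4,0,0,0,-6.4,0]'; python3 - <<'E'
from h import *
i=imaging.camera_info("wrist");im=imaging.read_camera("wrist")
cv2.imwrite("pics/d1.png",im[:,:,::-1])
E
```

```text
time: 4.18
eef_pos: [0.5323, -0.3339, 0.1905]
tcp_rot: [0.652, 0.758, 0.0, -0.001]
contact_force: [0.0, -0.2, -4.5]
opening: 0.314
```

View pics/d1.png

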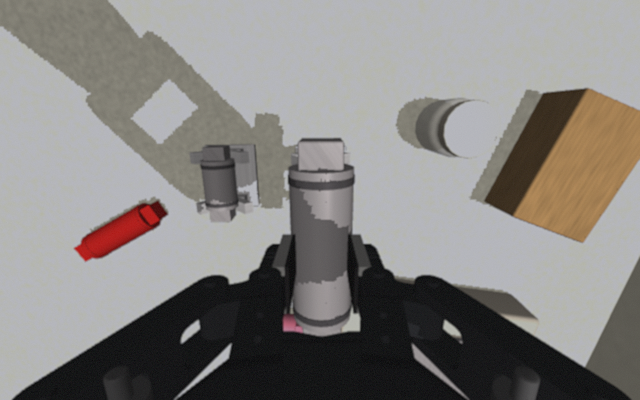

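The cell is held and lifted, weighing about 0.45 kg. I carry it towards the clamp and look from above.

```bash
python3 -m creep '[0.5,0.1,-1,0.5, 1.5,0.3,-2,1, 3,0.6,-3,1.5, 4.6,1,-3.6,2, 6.2,1.4,-3.6,2.5, 7.8,1.8,-3.6,3, 9.4,2,-3.6,3.5, 10.8,2.2,-3.6,4, 11.8,2.4,-3.6,4.2, 12.2,2.5,-3.6,4.2, 12.3,2.5,-3.6,4.2, 12.3,2.5,-3.6,4.2,12.3,2.5,-3.6,4.2]'; python3 - <<'E'
from h import *
i=imaging.camera_info("wrist");im=imaging.read_camera("wrist")
cv2.imwrite("pics/e1.png",im[:,:,::-1])
cv2.imwrite("pics/e1z.png",cv2.resize(im[:250,200:450,::-1],None,fx=2.4,fy=2.4,interpolation=cv2.INTER_CUBIC))
i={k:np.array(v).tolist() for k,v in i.items()};import json;json.dump(i,open("e1.json","w"));print(i["origin"])
E
```

```text
time: 5.32
eef_pos: [0.5485, -0.0223, 0.2801]
tcp_rot: [0.78, 0.626, -0.001, -0.001]
contact_force: [-0.2, -0.0, -3.0]
opening: 0.312
[0.5641933530459954, 0.04487800952025205, 0.4451769862662613]
```

View pics/e1.png

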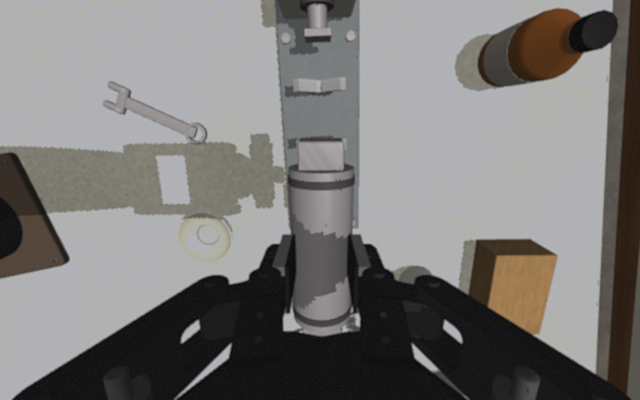

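View pics/e1z.png

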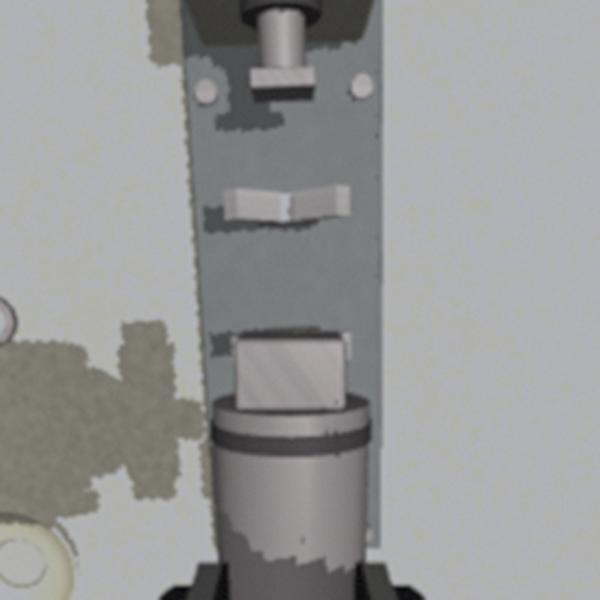

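The wrist view shows the far V block at (320,85), the ram at (318,33), and the second V block partly hidden at (323,142) behind the carried cell. I shift sideways and forward to see the whole clamp.

```bash
python3 -m creep '[1,-1.2,-0.2,0, 2,-2.5,-0.4,0, 3,-3.5,-0.4,0, 3.2,-3.8,-0.4,0, 3.2,-3.8,-0.4,0, 3.2,-3.8,-0.4,0]'; python3 - <<'E'
from h import *
i=imaging.camera_info("wrist");im=imaging.read_camera("wrist")
cv2.imwrite("pics/f1.png",im[:,:,::-1])
cv2.imwrite("pics/f1z.png",cv2.resize(im[:240,300:500,::-1],None,fx=2.5,fy=2.5,interpolation=cv2.INTER_CUBIC))
i={k:np.array(v).tolist() for k,v in i.items()};import json;json.dump(i,open("f1.json","w"));print(i)
E
```

```text
time: 5.87
eef_pos: [0.4738, 0.0764, 0.2918]
tcp_rot: [0.78, 0.626, 0.0, 0.001]
contact_force: [0.4, -0.6, -4.2]
opening: 0.311
{'intrinsics': [[290.85290461289844, 0.0, 321.1390026571836], [0.0, 290.85290461289844, 198.0956710851369], [0.0, 0.0, 1.0]], 'origin': [0.4888358054633789, 0.14367895084148483, 0.45696025022297576], 'attitude': [0.9844351087633129, -0.10738295853618109, -0.014506477031332243, 0.13836899571190264]}
```

View pics/f1.png

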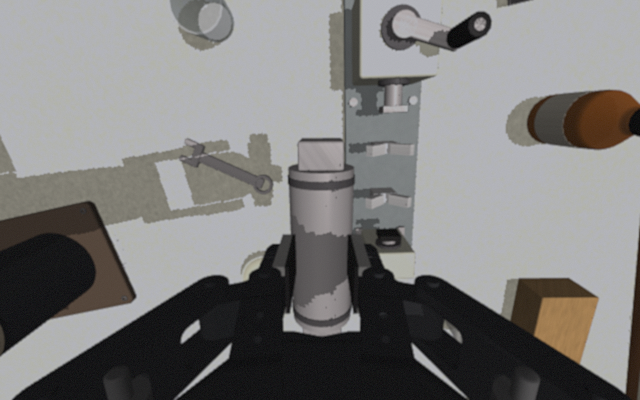

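View pics/f1z.png

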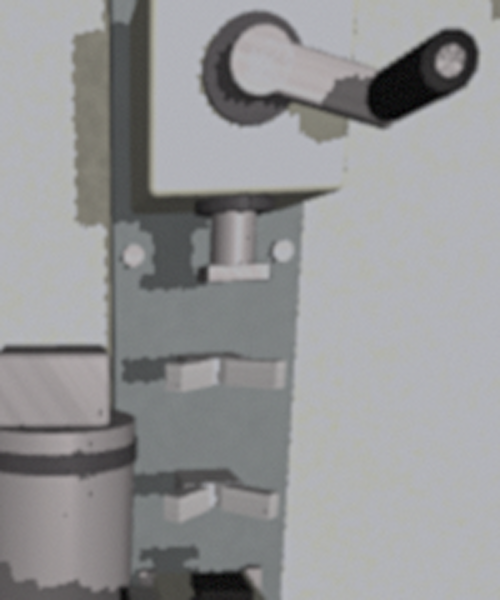

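The second view shows the hub top at (406,22), grip top at (480,23), ram face top edge at (394,112), V notches at (388,147) and (385,198), and the seal at about (388,238).

```bash
python3 - <<'E'
from h import *
import json
i={k:np.array(v) for k,v in json.load(open("f1.json")).items()}
Z=lambda x,y:(300+x/2.5,y/2.5)
for n,uv,z in [("hub",Z(266,58),.116),("gripTop",Z(450,57),.168),("ram",Z(235.5,279),.09),("Vf",Z(219,371),.051),("Vn",Z(214,497),.051),("Vf60",Z(219,371),.06),("Vn60",Z(214,497),.06),("screwL",Z(133,254),.015),("screwR",Z(283,250),.015)]:
    print(n,np.round(onz(i,uv,z),4))
g=onz(i,Z(450,57),.168)[:2];h=onz(i,Z(266,58),.116)[:2];print("grip r",np.linalg.norm(g-h))
e=[onz(i,Z(*p),.07)[:2] for p in [(165,376),(285,374),(165,508),(278,502)]]
print("ends.07",np.round((e[0]+e[1])/2,4),np.round((e[2]+e[3])/2,4),np.linalg.norm(e[0]-e[1]))
imaging.read_camera("wrist")
for n in ["grip","ram","crank"]:
  for d in imaging.silhouettes("wrist",n)[:3]: print(n,d["p"],d["uv"])
imaging.read_camera("top");t=imaging.camera_info("top")
print("top gripTop", onz(t,(180+155/5,120+93/5),.168), onz(t,(180+137/5,120+186/5),.116))
E
```

```text
hub [0.5956 0.2139 0.116 ]
gripTop [0.6427 0.1895 0.168 ]
ram [0.5763 0.1281 0.09  ]
Vf [0.5695 0.08   0.051 ]
Vn [0.5555 0.0087 0.051 ]
Vf60 [0.5677 0.0814 0.06  ]
Vn60 [0.554  0.0117 0.06  ]
screwL [0.5385 0.1514 0.015 ]
screwR [0.6234 0.1349 0.015 ]
grip r 0.053080576226093995
ends.07 [0.5685 0.0802] [0.5557 0.0095] 0.0634007576059461
grip 0.85 [469.0, 29.9]
ram 0.75 [396.5, 99.3]
crank 0.63 [442.4, 26.6]
top gripTop [0.64140331 0.19069014 0.168     ] [0.59557841 0.21170457 0.116     ]
```

```bash
python3 - <<'E'
from h import *
i=imaging.camera_info("wrist");s=ctrl.get_state();Rm=R.from_quat(s["tcp_rot"]).as_matrix();p=s["eef_pos"]
print(p,s["qpos"])
im=imaging.read_camera("wrist")
for uv in [(299,140),(343,139),(298,170),(344,170)]:
    w=onz(i,uv,p[2]+.0275); print(uv,np.round(Rm.T@(w-p)*1000,1))
a=np.radians(90-11.3);u=np.array([np.cos(a),np.sin(a),0])
c=np.array([.5617,.045,0])
print("tool x ang",np.degrees(np.arctan2(Rm[1,0],Rm[0,0])))
t=c+.004*u; t[2]=.0585
print("shift units if cell centred",Rm.T@(t-p)/.025, "far-end check next")
E
```

```text
[0.47396535 0.07647574 0.29145477] [-5.16556481e-02 -2.10689607e-01  1.93899970e+00 -2.01693050e-04
  1.41383517e+00  1.67502969e-01]
(299, 140) [ 57.6 -10.  -27.5]
(343, 139) [ 58.1  10.5 -27.5]
(298, 170) [ 43.5 -10.8 -27.5]
(344, 170) [ 43.5  11.3 -27.5]
tool x ang 77.4449500310177
shift units if cell centred [-0.30341122  3.70041574  9.31638656] far-end check next
```

```bash
python3 -m creep '[-0.1,1.2,0,-0.1, -0.2,2.5,0,-0.25, -0.3,3.4,0,-0.25, -0.3,3.7,0.5,-0.25, -0.3,3.7,2,-0.25, -0.3,3.7,3.5,-0.25, -0.3,3.7,5,-0.25, -0.3,3.7,6.5,-0.25, -0.3,3.7,7,-0.25, -0.3,3.7,7.2,-0.25, -0.3,3.7,7.2,-0.25,-0.3,3.7,7.2,-0.25]'; python3 - <<'E'
from h import *
for c in ["wrist","side"]:
    im=imaging.read_camera(c)
    if c=="side": im=cv2.resize(im[100:250,240:440],None,fx=4,fy=4,interpolation=cv2.INTER_CUBIC)
    cv2.imwrite(f"pics/g_{c}.png",im[:,:,::-1])
E
```

```text
time: 7.22
eef_pos: [0.5639, 0.05, 0.1141]
tcp_rot: [0.773, 0.635, 0.001, 0.001]
contact_force: [0.8, 0.1, -3.3]
opening: 0.312
```

View pics/g_wrist.png

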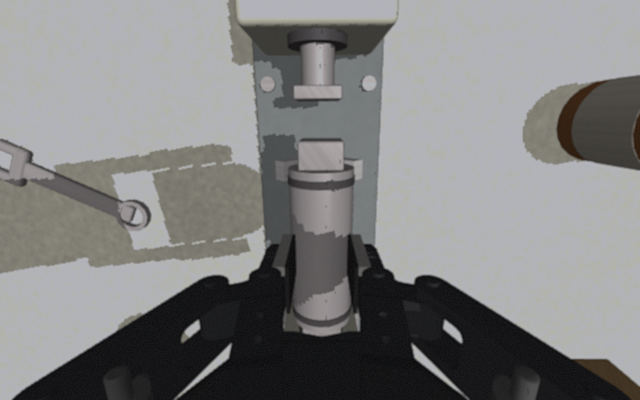

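View pics/g_side.png

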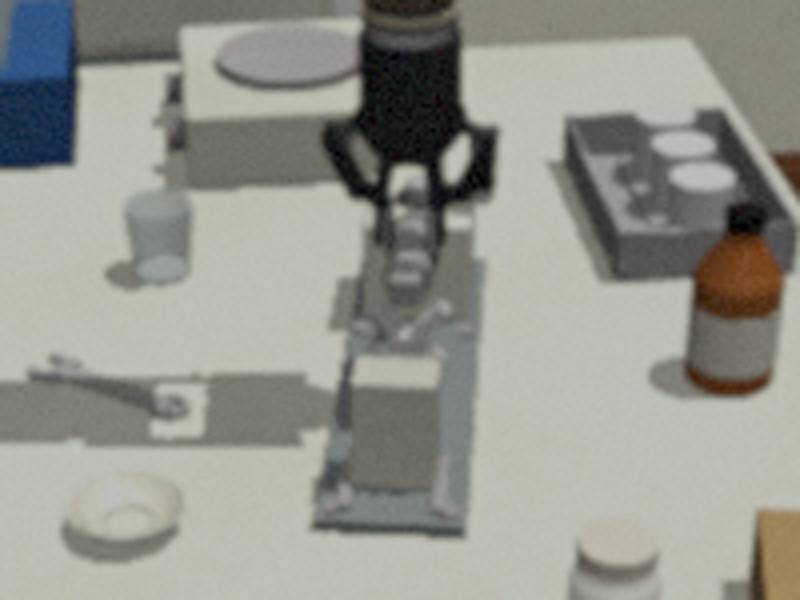

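The cell is lined up over the cradle: cap centre at column 321, ram and V block centre at about column 318, so roughly 2 mm off. I correct slightly and lower it.

```bash
python3 -m creep '[0,-0.06,0.6,0, 0,-0.06,1.2,0, 0,-0.06,1.7,0, 0,-0.06,2,0, 0,-0.06,2.15,0, 0,-0.06,2.22,0, 0,-0.06,2.22,0, 0,-0.06,2.22,0]'
```

```text
time: 7.98
eef_pos: [0.5625, 0.0501, 0.0586]
tcp_rot: [0.773, 0.635, 0.001, 0.002]
contact_force: [-1.0, -0.6, 4.6]
opening: 0.314
```

```bash
python3 -m creep '[0,0,0,0,0,0,0,0,0,0,0,0,0,0,0,0,0,0,0,0,0,0,0,0,0,0,0,0]' 0; python3 -m creep '[0,0,-1,0,0,0,-2.5,0,0,0,-4,0,0,0,-5.4,0,0,0,-5.4,0,0,0,-5.4,0]';  python3 - <<'E'
from h import *
import json
i=imaging.camera_info("wrist");s=ctrl.get_state();im=imaging.read_camera("wrist")
cv2.imwrite("pics/h1.png",im[:,:,::-1])
i2={k:np.array(v).tolist() for k,v in i.items()};json.dump(i2,open("h1.json","w"))
for n in ["long_cell","ram","grip","crank"]:
  for d in imaging.silhouettes("wrist",n)[:2]: print(n,d["p"],d["uv"])
im=imaging.read_camera("top");cv2.imwrite("pics/h2.png",cv2.resize(im[120:220,180:330,::-1],None,fx=5,fy=5,interpolation=cv2.INTER_CUBIC))
E
```

```text
time: 8.57
eef_pos: [0.5605, 0.0505, 0.056]
tcp_rot: [0.773, 0.635, -0.0, -0.0]
contact_force: [0.6, 0.2, -0.7]
opening: 1.001
time: 9.07
eef_pos: [0.5626, 0.0503, 0.1947]
tcp_rot: [0.773, 0.635, 0.002, 0.002]
contact_force: [-0.2, -0.7, -0.1]
opening: 0.996
long_cell 0.67 [319.5, 184.6]
ram 0.8 [321.4, 88.9]
ram 0.69 [320.4, 122.7]
grip 0.81 [393.8, 4.6]
crank 0.83 [380.7, 4.4]
```

View pics/h1.png

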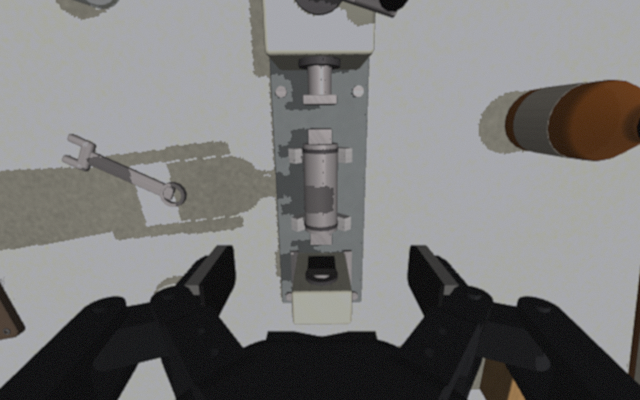

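View pics/h2.png

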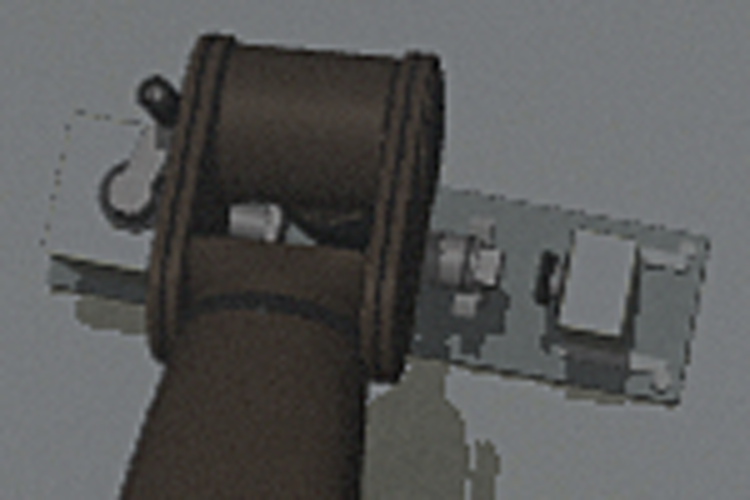

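The cell is seated on both V blocks (319,185), coaxial with the ram (320,98) and seal (322,257). Next I hover over the grip.

```bash
python3 -m creep '[1,0.3,-0.6,0, 2.4,0.8,-0.6,0, 3.8,1.3,-0.6,0, 5,1.8,-0.6,0, 5.8,2.1,-0.6,0, 6.07,2.13,-0.6,0, 6.07,2.13,-0.6,0, 6.07,2.13,-0.6,0]' 0;  python3 - <<'E'
from h import *
import json
h={k:np.array(v) for k,v in json.load(open("h1.json")).items()}
u=np.array([.196,.981]);c=np.array([.5617,.045]);n=np.array([.981,-.196])
for nm,uv,z in [("capF",(319.5,129),.086),("capN",(321,245),.086),("ram",(320,103),.09),("seal",(322,257),.09),("seal85",(322,257),.085)]:
    w=onz(h,uv,z)[:2]-c; print(nm,"along",round(w@u,4),"across",round(w@n,4))
i=imaging.camera_info("wrist");s=ctrl.get_state();im=imaging.read_camera("wrist");print(s["eef_pos"],s["qpos"])
cv2.imwrite("pics/i1.png",im[:,:,::-1])
i2={k:np.array(v).tolist() for k,v in i.items()};json.dump(i2,open("i1.json","w"))
for nm in ["grip","crank"]:
  for d in imaging.silhouettes("wrist",nm)[:2]: print(nm,d["p"],d["uv"])
E
```

```text
time: 10.03
eef_pos: [0.6416, 0.1885, 0.205]
tcp_rot: [0.773, 0.635, -0.001, -0.0]
contact_force: [-0.3, -0.3, 0.3]
opening: 1.002
capF along 0.0619 across -0.0008
capN along -0.0541 across 0.0009
ram along 0.0845 across -0.0004
seal along -0.0656 across 0.0019
seal85 along -0.0682 across 0.0019
[0.64164676 0.18851179 0.20500465] [ 1.34518759e-01  2.77056606e-01  1.59491775e+00 -5.56746797e-04
  1.27204336e+00  3.29973832e-01]
grip 0.65 [321.8, 204.5]
grip 0.2 [283.2, 195.2]
crank 0.92 [301.8, 183.4]
crank 0.72 [54.9, 129.7]
```

View pics/i1.png

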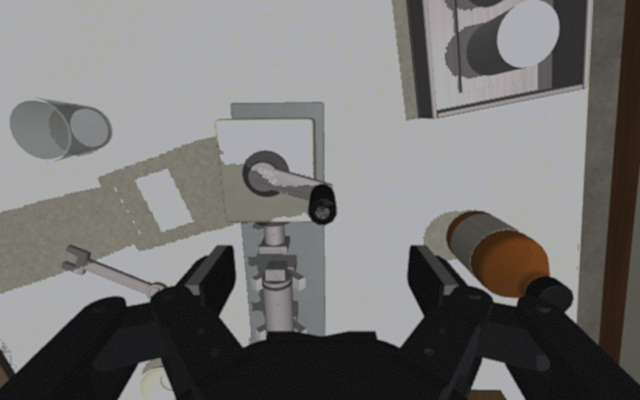

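```bash
python3 - <<'E'
from h import *
import json
h={k:np.array(v) for k,v in json.load(open("i1.json")).items()}
s=ctrl.get_state();Rm=R.from_quat(s["tcp_rot"]).as_matrix()
for nm,uv,z in [("gripTop",(321,210),.168),("net mid",(321.8,204.5),.15),("gripbot",(323.5,189),.12),("hub",(265,175),.116),("bottle base",(458,232),0.01),("bottle cap .15",(553,293),.15),("bottle cap .18",(553,293),.18)]:
    w=onz(h,uv,z); print(nm,np.round(w,4),"tool mm",np.round(Rm.T@(w-s["eef_pos"])*1000,1))
E
```

```text
gripTop [0.6422 0.1903 0.168 ] tool mm [ 2.7 -0.2 38.1]
net mid [0.6425 0.1889 0.15  ] tool mm [ 1.3  0.4 56.1]
gripbot [0.6449 0.1935 0.12  ] tool mm [ 6.4  1.9 86.1]
hub [0.5962 0.2152 0.116 ] tool mm [ 18.1 -50.2  90.1]
bottle base [0.8046 0.0736 0.01  ] tool mm [-79.9 182.  196. ]
bottle cap .15 [0.8237 0.0715 0.15  ] tool mm [-78.3 201.1  56. ]
bottle cap .18 [0.8008 0.0966 0.18  ] tool mm [-58.1 173.6  26. ]
```

The grip top is at (321,210), about 2 mm from the TCP axis. I descend and close on it.

```bash
python3 -m creep '[0.08,0,1,0, 0.08,0,2,0, 0.08,0,2.7,0, 0.08,0,3.08,0, 0.08,0,3.08,0, 0.08,0,3.08,0]' 0 80; python3 -m creep '[0,0,0,0,0,0,0,0,0,0,0,0,0,0,0,0,0,0,0,0,0,0,0,0,0,0,0,0,0,0,0,0]' 255 80;  python3 - <<'E'
from h import *
s=ctrl.get_state();p=s["eef_pos"];im=imaging.read_camera("wrist")
cv2.imwrite("pics/j1.png",im[:,:,::-1])
v=p[:2]-np.array([.5957,.2140]);u=np.array([.196,.981]);n=np.array([.981,-.196])
print(p,"r",np.linalg.norm(v),"theta",np.arctan2(-v@u,v@n),s["contact_force"])
E
```

```text
time: 10.68
eef_pos: [0.6428, 0.1902, 0.1295]
tcp_rot: [0.773, 0.634, -0.0, -0.0]
contact_force: [0.1, -0.2, -0.1]
opening: 0.998
time: 11.35
eef_pos: [0.6429, 0.1911, 0.1302]
tcp_rot: [0.773, 0.635, 0.0, 0.0]
contact_force: [-3.2, 0.4, 4.7]
opening: 0.222
[0.64285433 0.19105732 0.13020248] r 0.052439466927179594 theta 0.255625890618376 [-3.17932908  0.39008699  4.74965545]
```

View pics/j1.png

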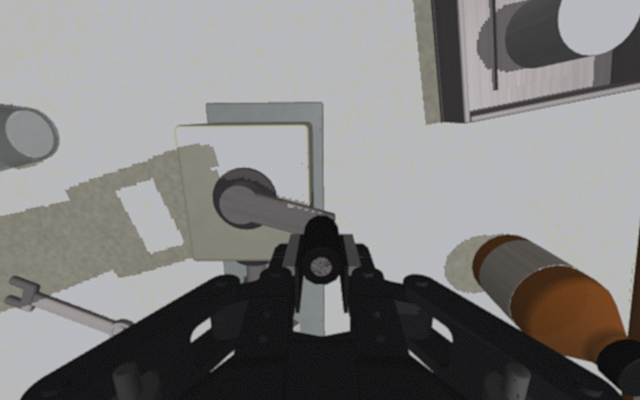

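The grip (321,265) sits between the pads. I wind a first arc and check the geometry.

```bash
python3 -m creep '[-0.2,-0.065,0,0, -0.41,-0.155,0,0, -0.6,-0.26,0,0, -0.78,-0.39,0,0, -0.95,-0.53,0,0, -1.1,-0.69,0,0, -1.24,-0.87,0,0, -1.35,-1.05,0,0, -1.45,-1.25,0,0, -1.53,-1.45,0,0, -1.62,-1.88,0,0, -1.62,-1.88,0,0, -1.62,-1.88,0,0]'; cat > st.py <<'E'
from h import *
import sys
s=ctrl.get_state();p=s["eef_pos"];ax=np.array([float(sys.argv[1]),float(sys.argv[2])]) if len(sys.argv)>2 else np.array([.5957,.2140])
u=np.array([.196,.981]);n=np.array([.981,-.196])
v=p[:2]-ax;v3=s["contact_force"];r=np.linalg.norm(v);er=v/r;et=np.array([er[1],-er[0]])
print("t",s["time"],"pos",np.round(p,4),"r",round(r,4),"theta",round(np.arctan2(-v@u,v@n)%(2*np.pi),3),"Ft",round(v3[:2]@et,2),"Fr",round(v3[:2]@er,2),"Fz",round(v3[2],1))
E
python3 st.py
```

```text
time: 12.48
eef_pos: [0.5905, 0.1613, 0.1303]
tcp_rot: [0.773, 0.635, 0.003, 0.001]
contact_force: [3.4, 4.2, 2.5]
opening: 0.218
t 12.4833 pos [0.5905 0.1613 0.1303] r 0.053 theta 1.473 Ft -2.98 Fr -4.53 Fz 2.5
```

```bash
python3 -m creep '[0,-0.22,0,0, -0.01,-0.44,0,0, 0.03,-0.66,0,0, 0.08,-0.87,0,0, 0.16,-1.08,0,0, 0.245,-1.28,0,0, 0.36,-1.47,0,0, 0.49,-1.64,0,0, 0.64,-1.8,0,0, 0.8,-1.95,0,0, 0.8,-1.95,0,0]'; python3 st.py;  python3 -m creep '[0.18,-0.13,0,0, 0.37,-0.24,0,0, 0.57,-0.34,0,0, 0.77,-0.405,0,0, 0.98,-0.455,0,0, 1.21,-0.484,0,0,1.21,-0.484,0,0]'; python3 st.py
```

```text
time: 13.4
eef_pos: [0.5468, 0.1879, 0.1302]
tcp_rot: [0.772, 0.635, 0.001, 0.003]
contact_force: [3.1, -3.5, 3.3]
opening: 0.217
t 13.4 pos [0.5468 0.1879 0.1302] r 0.0554 theta 2.454 Ft -4.53 Fr -1.12 Fz 3.3
time: 13.98
eef_pos: [0.5391, 0.2197, 0.1301]
tcp_rot: [0.772, 0.635, -0.002, 0.002]
contact_force: [-1.8, -4.4, 7.5]
opening: 0.217
t 13.9833 pos [0.5391 0.2197 0.1301] r 0.0569 theta 3.045 Ft -4.58 Fr 1.38 Fz 7.5
```

```bash
python3 - <<'E'
import numpy as np
from scipy.optimize import least_squares
P=np.array([[.6429,.1911],[.5905,.1613],[.5468,.1879],[.5391,.2197]])
f=lambda q:np.linalg.norm(P-q,axis=1)-.055
r=least_squares(f,[.595,.214]);print(r.x,r.fun)
c=r.x
u=np.array([.196,.981]);n=np.array([.981,-.196])
v=P-c;print(np.arctan2(-v@u,v@n))
E
```

```text
[0.59397169 0.21619221] [-1.27397647e-05  1.88913666e-06  5.61489248e-06 -1.63036597e-05]
[0.27666432 1.43675825 2.40414199 3.00823332]
```

```bash
cat > tab.py <<'E'
import sys,numpy as np
t0,dt,n=map(float,sys.argv[1:4])
for k in range(1,int(n)+1):
    t=t0+dt*k; print(f"{t:.2f}: {-2.2*(np.sin(t)-np.sin(t0)):.2f},{2.2*(np.cos(t)-np.cos(t0)):.2f}",end="  ")
E
python3 tab.py 3.06 .25 20
```

```text
3.31: 0.55,0.02  3.56: 1.07,0.18  3.81: 1.54,0.47  4.06: 1.93,0.86  4.31: 2.20,1.33  4.56: 2.35,1.86  4.81: 2.37,2.41  5.06: 2.25,2.94  5.31: 2.00,3.43  5.56: 1.64,3.84  5.81: 1.18,4.15  6.06: 0.67,4.34  6.31: 0.12,4.39  6.56: -0.42,4.31  6.81: -0.93,4.09  7.06: -1.36,3.76  7.31: -1.70,3.33  7.56: -1.93,2.83  7.81: -2.02,2.29  8.06: -1.97,1.74
```

```bash
python3 -m creep '[0.55,0.02,0,0, 1.07,0.18,0,0, 1.54,0.47,0,0, 1.93,0.86,0,0, 2.2,1.33,0,0, 2.35,1.86,0,0, 2.37,2.41,0,0, 2.25,2.94,0,0, 2,3.43,0,0, 1.64,3.84,0,0, 1.18,4.15,0,0, 0.67,4.34,0,0, 0.12,4.39,0,0, -0.42,4.31,0,0, -0.93,4.09,0,0, -1.36,3.76,0,0, -1.7,3.33,0,0, -1.93,2.83,0,0, -2.02,2.29,0,0, -1.97,1.74,0,0]'; python3 st.py .5940 .2162; python3 -m creep '[0,0,0,0,0,0,0,0]';python3 st.py .5940 .2162; python3 - <<'E'
from h import *
im=imaging.read_camera("wrist");cv2.imwrite("pics/k1.png",im[:,:,::-1])
im=imaging.read_camera("side");cv2.imwrite("pics/k2.png",cv2.resize(im[100:250,240:440,::-1],None,fx=4,fy=4,interpolation=cv2.INTER_CUBIC))
E
python3 tab.py 8.06 .15 12
```

```text
time: 15.65
eef_pos: [0.5749, 0.1645, 0.1303]
tcp_rot: [0.773, 0.634, 0.004, 0.003]
contact_force: [9.2, 3.3, 0.0]
opening: 0.223
t 15.65 pos [0.5749 0.1645 0.1303] r 0.0551 theta 1.728 Ft -7.48 Fr -6.27 Fz 0.0
time: 15.82
eef_pos: [0.5728, 0.1654, 0.1302]
tcp_rot: [0.773, 0.635, 0.002, 0.0]
contact_force: [1.8, 3.5, 4.1]
opening: 0.223
t 15.8167 pos [0.5728 0.1654 0.1302] r 0.0551 theta 1.769 Ft -0.27 Fr -3.91 Fz 4.1
8.21: 0.09,-0.32  8.36: 0.23,-0.62  8.51: 0.41,-0.89  8.66: 0.63,-1.14  8.81: 0.88,-1.35  8.96: 1.17,-1.52  9.11: 1.47,-1.64  9.26: 1.79,-1.72  9.41: 2.12,-1.75  9.56: 2.45,-1.73  9.71: 2.77,-1.66  9.86: 3.08,-1.54
```

View pics/k1.png

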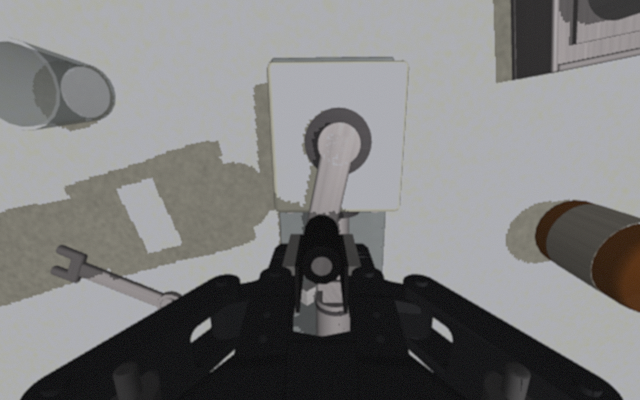

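View pics/k2.png

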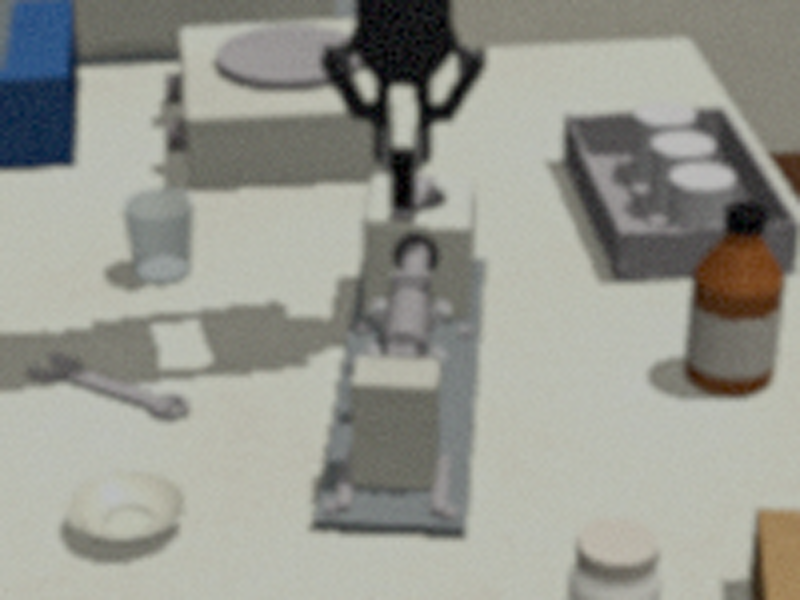

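The grip is still held at θ≈8.05, and the ram is pushing the cell along the cradle. I keep winding, more slowly now.

```bash
python3 -m creep '[0.09,-0.32,0,0, 0.23,-0.62,0,0, 0.41,-0.89,0,0, 0.63,-1.14,0,0, 0.88,-1.35,0,0, 1.17,-1.52,0,0, 1.47,-1.64,0,0, 1.79,-1.72,0,0, 1.79,-1.72,0,0, 1.79,-1.72,0,0]'; python3 st.py .5940 .2162; python3 tab.py 9.26 .1 16
```

```text
time: 16.75
eef_pos: [0.5389, 0.215, 0.1301]
tcp_rot: [0.772, 0.635, -0.002, 0.002]
contact_force: [-1.4, -3.0, 8.1]
opening: 0.219
t 16.75 pos [0.5389 0.215  0.1301] r 0.0551 theta 2.923 Ft -2.97 Fr 1.43 Fz 8.1
9.36: 0.22,-0.03  9.46: 0.44,-0.03  9.56: 0.66,-0.01  9.66: 0.87,0.03  9.76: 1.08,0.09  9.86: 1.29,0.18  9.96: 1.48,0.28  10.06: 1.67,0.40  10.16: 1.84,0.54  10.26: 1.99,0.69  10.36: 2.13,0.86  10.46: 2.25,1.05  10.56: 2.36,1.24  10.66: 2.44,1.45  10.76: 2.50,1.66  10.86: 2.54,1.87
```

```bash
python3 -m creep '[0.22,-0.03,0,0, 0.44,-0.03,0,0, 0.66,-0.01,0,0, 0.87,0.03,0,0, 0.87,0.03,0,0, 0.87,0.03,0,0]'; python3 st.py .5940 .2162;python3 -m creep '[0.21,0.06,0,0, 0.42,0.15,0,0, 0.61,0.25,0,0, 0.8,0.37,0,0, 0.8,0.37,0,0, 0.8,0.37,0,0]'; python3 st.py .5940 .2162
```

```text
time: 17.25
eef_pos: [0.5428, 0.2363, 0.1301]
tcp_rot: [0.773, 0.635, -0.003, 0.0]
contact_force: [-4.7, -2.9, 10.6]
opening: 0.222
t 17.25 pos [0.5428 0.2363 0.1301] r 0.055 theta 3.318 Ft -4.42 Fr 3.27 Fz 10.6
time: 17.75
eef_pos: [0.5551, 0.2552, 0.1301]
tcp_rot: [0.773, 0.635, -0.003, -0.001]
contact_force: [-6.5, -0.7, 10.5]
opening: 0.223
t 17.75 pos [0.5551 0.2552 0.1301] r 0.0551 theta 3.731 Ft -5.06 Fr 4.12 Fz 10.5
```

```bash
python3 -m creep '[0.17,0.14,0,0, 0.32,0.29,0,0, 0.46,0.46,0,0, 0.46,0.46,0,0, 0.46,0.46,0,0]'; python3 st.py .5940 .2162;python3 tab.py 10.36 .1 20
```

```text
time: 18.17
eef_pos: [0.5685, 0.265, 0.1301]
tcp_rot: [0.773, 0.635, -0.003, -0.001]
contact_force: [-5.9, 1.6, 9.9]
opening: 0.222
t 18.1667 pos [0.5685 0.265  0.1301] r 0.055 theta 4.034 Ft -4.49 Fr 4.17 Fz 9.9
10.46: 0.12,0.18  10.56: 0.22,0.38  10.66: 0.31,0.58  10.76: 0.37,0.79  10.86: 0.41,1.01  10.96: 0.43,1.23  11.06: 0.43,1.45  11.16: 0.40,1.67  11.26: 0.35,1.88  11.36: 0.29,2.09  11.46: 0.20,2.29  11.56: 0.09,2.48  11.66: -0.04,2.66  11.76: -0.18,2.83  11.86: -0.34,2.98  11.96: -0.52,3.11  12.06: -0.70,3.23  12.16: -0.90,3.33  12.26: -1.11,3.40  12.36: -1.32,3.46
```

```bash
python3 -m creep '[0.12,0.18,0,0, 0.22,0.38,0,0, 0.31,0.58,0,0, 0.31,0.58,0,0, 0.31,0.58,0,0]'; python3 st.py .5940 .2162;python3 -m creep '[0.06,0.21,0,0, 0.1,0.43,0,0, 0.12,0.65,0,0, 0.12,0.65,0,0, 0.12,0.65,0,0]'; python3 st.py .5940 .2162
```

```text
time: 18.58
eef_pos: [0.5845, 0.2704, 0.1302]
tcp_rot: [0.773, 0.635, -0.002, -0.002]
contact_force: [-5.1, 3.4, 9.3]
opening: 0.22
t 18.5833 pos [0.5845 0.2704 0.1302] r 0.055 theta 4.342 Ft -4.46 Fr 4.2 Fz 9.3
time: 19.0
eef_pos: [0.6014, 0.2707, 0.1302]
tcp_rot: [0.773, 0.635, -0.001, -0.002]
contact_force: [-3.4, 5.7, 8.1]
opening: 0.22
t 19.0 pos [0.6014 0.2707 0.1302] r 0.055 theta 4.651 Ft -4.19 Fr 5.2 Fz 8.1
```

```bash
python3 -m creep '[0,0.22,0,0, -0.03,0.44,0,0, -0.08,0.65,0,0, -0.08,0.65,0,0, -0.08,0.65,0,0]'; python3 st.py .5940 .2162;python3 -m creep '[-0.06,0.21,0,0, -0.15,0.41,0,0, -0.26,0.6,0,0, -0.26,0.6,0,0, -0.26,0.6,0,0]'; python3 st.py .5940 .2162
```

```text
time: 19.42
eef_pos: [0.6174, 0.2659, 0.1302]
tcp_rot: [0.773, 0.635, 0.0, -0.002]
contact_force: [-2.8, 6.8, 7.0]
opening: 0.217
t 19.4167 pos [0.6174 0.2659 0.1302] r 0.0549 theta 4.956 Ft -5.43 Fr 4.91 Fz 7.0
time: 19.83
eef_pos: [0.6313, 0.2565, 0.1302]
tcp_rot: [0.773, 0.634, 0.001, -0.001]
contact_force: [-1.3, 5.7, 6.2]
opening: 0.217
t 19.8333 pos [0.6313 0.2565 0.1302] r 0.0549 theta 5.262 Ft -4.77 Fr 3.3 Fz 6.2
```

```bash
python3 -m creep '[-0.13,0.18,0,0, -0.27,0.35,0,0, -0.43,0.5,0,0, -0.43,0.5,0,0, -0.43,0.5,0,0]'; python3 st.py .5940 .2162;python3 -m creep '[-0.18,0.13,0,0, -0.36,0.25,0,0, -0.56,0.35,0,0, -0.56,0.35,0,0, -0.56,0.35,0,0]'; python3 st.py .5940 .2162; python3 tab.py 12.16 .1 20
```

```text
time: 20.25
eef_pos: [0.6417, 0.2433, 0.1302]
tcp_rot: [0.773, 0.634, 0.001, -0.001]
contact_force: [0.0, 5.0, 5.7]
opening: 0.218
t 20.25 pos [0.6417 0.2433 0.1302] r 0.0549 theta 5.569 Ft -4.35 Fr 2.48 Fz 5.7
time: 20.67
eef_pos: [0.6475, 0.2286, 0.1302]
tcp_rot: [0.773, 0.634, 0.001, -0.002]
contact_force: [-0.2, 6.5, 6.7]
opening: 0.221
t 20.6667 pos [0.6475 0.2286 0.1302] r 0.0549 theta 5.858 Ft -6.38 Fr 1.28 Fz 6.7
12.26: -0.21,0.08  12.36: -0.42,0.13  12.46: -0.64,0.17  12.56: -0.86,0.18  12.66: -1.08,0.17  12.76: -1.29,0.14  12.86: -1.51,0.09  12.96: -1.71,0.01  13.06: -1.91,-0.08  13.16: -2.10,-0.20  13.26: -2.28,-0.33  13.36: -2.44,-0.48  13.46: -2.58,-0.64  13.56: -2.71,-0.82  13.66: -2.82,-1.01  13.76: -2.91,-1.21  13.86: -2.99,-1.42  13.96: -3.04,-1.63  14.06: -3.06,-1.85  14.16: -3.07,-2.07
```

The halted force has risen to 6.4 N, so the seal is probably reached. I go on in smaller steps.

```bash
python3 -m creep '[-0.11,0.04,0,0, -0.21,0.08,0,0, -0.21,0.08,0,0, -0.21,0.08,0,0]'; python3 st.py .5940 .2162;python3 -m creep '[-0.11,0.03,0,0, -0.21,0.05,0,0, -0.21,0.05,0,0, -0.21,0.05,0,0]'; python3 st.py .5940 .2162
```

```text
time: 21.0
eef_pos: [0.6483, 0.2241, 0.1302]
tcp_rot: [0.773, 0.634, 0.002, -0.002]
contact_force: [0.2, 9.0, 6.2]
opening: 0.221
t 21.0 pos [0.6483 0.2241 0.1302] r 0.0549 theta 5.941 Ft -8.92 Fr 1.45 Fz 6.2
time: 21.33
eef_pos: [0.6488, 0.2192, 0.1303]
tcp_rot: [0.773, 0.634, 0.003, -0.002]
contact_force: [0.5, 9.5, 5.5]
opening: 0.214
t 21.3333 pos [0.6488 0.2192 0.1303] r 0.0549 theta 6.032 Ft -9.47 Fr 1.03 Fz 5.5
```

```bash
python3 -m creep '[-0.11,0.02,0,0, -0.22,0.03,0,0, -0.22,0.03,0,0, -0.22,0.03,0,0]'; python3 st.py .5940 .2162; python3 -m creep '[0,0,0,0,0,0,0,0]'; python3 st.py .5940 .2162
```

```text
time: 21.67
eef_pos: [0.6488, 0.214, 0.1302]
tcp_rot: [0.773, 0.634, 0.003, -0.002]
contact_force: [1.5, 10.5, 4.8]
opening: 0.218
t 21.6667 pos [0.6488 0.214  0.1302] r 0.0548 theta 6.127 Ft -10.55 Fr 1.05 Fz 4.8
time: 21.83
eef_pos: [0.6488, 0.214, 0.1303]
tcp_rot: [0.773, 0.634, 0.003, -0.002]
contact_force: [1.6, 11.0, 4.8]
opening: 0.221
t 21.8333 pos [0.6488 0.214  0.1303] r 0.0549 theta 6.126 Ft -11.04 Fr 1.2 Fz 4.8
```

About 11 N halted, which is in the firm band. I stop here, let go and rise clear.

```bash
python3 -m creep '[0,0,0,0,0,0,0,0,0,0,0,0,0,0,0,0,0,0,0,0,0,0,0,0,0,0,0,0]' 0; python3 -m creep '[0,0,-0.5,0,0,0,-1.5,0,0,0,-3,0,0,0,-4.5,0,0,0,-4.5,0,0,0,-4.5,0]'; python3 - <<'E'
from h import *
s=ctrl.get_state();print(s["contact_force"],s["dq"])
i=imaging.camera_info("wrist")
im=imaging.read_camera("wrist");cv2.imwrite("pics/m1.png",im[:,:,::-1])
for nm in ["grip","long_cell"]:
  for d in imaging.silhouettes("wrist",nm)[:2]: print(nm,d["p"],d["uv"],onz(i,d["uv"],.15))
im=imaging.read_camera("side");cv2.imwrite("pics/m2.png",im[:,:,::-1])
t=imaging.camera_info("side")
for n,z in [("short_cell",.05),("beaker",.035),("jar",.04)]:
  d=imaging.silhouettes("side",n)[0];print(n,d["p"],d["uv"],onz(t,d["uv"],z))
E
```

```text
time: 22.42
eef_pos: [0.648, 0.2098, 0.129]
tcp_rot: [0.773, 0.634, -0.0, -0.0]
contact_force: [0.2, -0.7, 0.9]
opening: 0.998
time: 22.92
eef_pos: [0.6502, 0.2106, 0.2478]
tcp_rot: [0.773, 0.635, 0.004, 0.002]
contact_force: [0.2, 0.7, -0.7]
opening: 1.006
[ 0.172324    0.65808836 -0.68238612] [-0.00093938  0.04801591  0.08128596  0.00036024 -0.00659135 -0.00128077]
grip 0.95 [316.5, 192.3] [0.64700776 0.21082331 0.15      ]
long_cell 0.94 [280.5, 308.2] [0.5850056  0.09482344 0.15      ]
long_cell 0.55 [319.7, 192.8] [0.64984727 0.20976383 0.15      ]
short_cell 0.68 [304.5, 270.9] [ 0.42708551 -0.34379122  0.05      ]
beaker 0.67 [341.1, 196.1] [0.56094121 0.01945228 0.035     ]
jar 0.71 [390.9, 251.2] [ 0.65456523 -0.27547886  0.04      ]
```

View pics/m1.png

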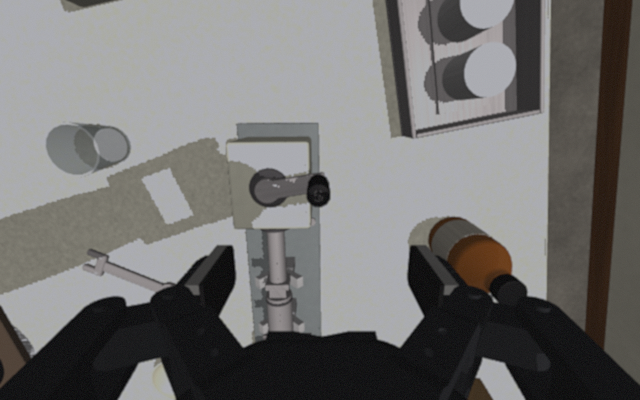

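View pics/m2.png

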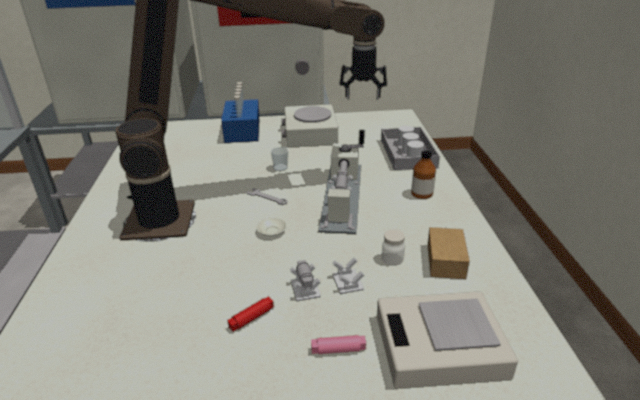

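After release, the grip at (318,190) has stayed where I left it and the cell is lined up behind the ram at (280,308). The beaker (280,158), jar (393,250) and short cell (304,271) are unmoved. The network's "beaker" hit at (341,196) is a false one on the tailstock.

```bash
python3 -m creep '[0,0,0,0,0,0,0,0,0,0,0,0,0,0,0,0]'; python3 -c "
from plant import ctrl
print(ctrl.sign_off())"
```

```text
time: 23.6
eef_pos: [0.6481, 0.2102, 0.2416]
tcp_rot: [0.773, 0.635, -0.0, -0.0]
contact_force: [-0.1, 0.1, -0.4]
opening: 0.999
the job is handed in; nothing more can be done
None
```

The job is handed in at about 24 s; no verdict was reported. The long cell is in the clamp's cradle and the crank is wound to the firm point.

- **Cell:** I took the long steel cell from its stand and laid it in the cradle. Its middle measured about 4 mm from the cradle point along the clamp and within 1 mm across it.
- **Crank:** I held the grip without a break and wound it clockwise from about 0.27 to 12.4 rad. The halted force was 4–5 N for most of the way, then rose from about 12.1 rad. I stopped at about 11 N, inside the 10–14 N firm band, then let go and rose clear.
- **Last checks:** The grip stayed where I left it, the cell sits in line with the ram, and the arm feels no contact. The short cell, beaker and jar look unmoved. I couldn't measure the force on the cell itself, so "pressed home" rests on the crank force.
- **Disagreements:** The last network report for the beaker was false: it marked the tailstock, while the picture shows the beaker in its place. My camera estimate of the crank axis was about 3 mm off, so I took the axis from the arm's measured positions while winding.

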